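# Hang the brush tin upside down on its drying peg

### The job

Tip the open brush tin over so that it lies on its side on the bench, then pick it up, turn it mouth down and lower it over the thick tall peg of the drying stand. Lower it until its rim sits fully home on the peg's wooden collar before you let go, leave it there upright, and do not disturb the roll of tape, the wood offcut or the chisel.

Things in the scene. Friction and masses are not known exactly. Their poses are not given: they have to be found in the camera images.
- tin_centre (a point): centre of the brush tin: plain sheet steel, square section, 46 x 46 mm outside, 110 mm tall, loose, about 0.16 kg, upright at the start, open mouth up. The point is half-way up on its axis. z runs from bottom to mouth; x and y are square to the faces. Pushed near its top, square to a face, it tips over the opposite bottom edge and lies flat on that side
- tin_mouth (a point): centre of the tin's open mouth, in the plane of the rim, 55 mm from tin_centre along the tin's z axis; same axes. The opening is 41 x 41 mm and 107 mm deep (walls 2.5 mm, bottom 3 mm)
- peg_seat (a point): seat of the thick tall peg: the point on its axis level with the top of its collar, where the tin's rim must rest. z up. The peg is round and upright, 36 mm in diameter, rises 80 mm above the collar, and its top 12 mm taper to 22 mm. The collar is round, 60 mm wide, 10 mm high, its top 28 mm above the bench
- stand: wooden drying stand, fixed to the bench: a board 170 x 80 mm, 18 mm thick, origin at the centre of its underside, x along its length, with two upright pegs: the thick tall one on a collar at x = +45 mm, and at x = -45 mm a thin short one (14 mm in diameter, top 58 mm above the bench) that is too small for the tin
- tape_roll: roll of masking tape lying flat, 101 mm wide, 24 mm high, loose bystander to the left of the work; origin at the centre of its underside
- wood_offcut: flat wood offcut, 60 x 90 x 18 mm, loose bystander near the front edge of the bench; origin at the centre of its underside
- chisel: chisel with a wooden handle, 262 mm long, 29 mm thick, lying across at the back of the bench behind the stand, loose bystander; origin at the middle of its underside

How it is judged:
By the outcome, as a careful person would: the job done as asked, in the order asked, and still so for the second after the job is handed in, with the robot touching nothing.
It also fails if it takes over 72 s, if anything falls off the work surface, if the arm or the gripper's body presses on something with over 40 N, if the wrist force passes 120 N, or if a joint passes its speed limit or range.

### The arm

A 7-joint arm with a two-finger parallel gripper is mounted at the origin on a cart in front of the work surface, level with it; the furniture and walls round the work are solid. World frame = base frame: x ahead of the robot, y to its left, z up, the work surface at z = 0. Lengths are in m, angles in rad, forces in N, time in s.
With the tool pointing down it reaches from about 0.4 to 0.85 m from the base axis. Payload 10.4 kg.
Tool frame: the origin (TCP) lies at the very end of the fingers, on their centre line; the grasp point (between the pads) lies 19 mm behind it; z points along the fingers, y is the line along which they close (so a half turn about z gives the same grasp; the last joint's range is limited). The gripper opens to 87 mm and grips with 3 to 60 N. Pads are 19 mm wide; open, the fingers measure 117 mm over their backs; the gripper's body (75 mm by 190 mm) begins 51 mm behind the grasp point.
Start: joints at [-1.312, 0.332, -0.065, 1.46, 0.022, 1.35, -0.088], TCP at [0.174, 0.6, 0.223] pointing down, gripper open.
Joint ranges: [-2.6, 2.6], [-0.5, 2.12], [-1.47, 1.34], [0.16, 2.42], [-1.27, 4.41], [0.06, 2.06], [-2.6, 2.6]. Speed limits (rad/s): [2.22, 2.22, 2.79, 2.79, 3.14, 3.14, 3.14].

### API

Orientations are given as a unit quaternion [x, y, z, w].
In Python, from bench import * gives the robot as it stands.
- The arm moves only by the tool step_arm, never from a script. Its arguments are lists of equal length, an entry for each row: "delta_pos": the shift along the world's x, y, z in units of 25 mm (1.0 is 25 mm), a list of three; "turn": the turn about the world's z in units of 0.12 rad (1.0 is 0.12 rad). In form: {"delta_pos": [[tx, ty, tz], ...], "turn": [turn, ...]}. A call has 1 to 12 rows; each row shifts and turns the commanded pose from where the row before left it; what a row does not reach is not made up. A row lasts 1/10 s, in which the tool goes at most 50 mm and 8.59 degrees, less where a joint would pass 70% of its speed; a pose out of reach is approached as far as the arm can. A call with a number of a shift or a turn outside -1 to 1 is refused whole. A call with a gripper value outside its range is refused whole. "grip" is the closure, from 0 (fully open) to 1 (shut), set as the call begins (left out, the last holds). The fingers move at their own pace and stop on an object; "newtons" is the grip in N (left out, the last holds). Time passes only in rows, so rows that do not move let the fingers close. It gives the time, the measured TCP pose, the force, the opening and the grip force at its end, in the units of the state.
- read_state(): the state, without advancing time (a new reading comes with each control period).
- camera(name): name is "scene" or "top"; returns a dict with "image" (480x640x3 uint8, red, green, blue), "z_map" (480x640 float32, m along the optical axis (not along the pixel's ray), 0 where there is no reading), "mtx" (3x3 intrinsics, pixels), "view" (4x4, takes a point from world to camera coordinates). Camera axes: x right, y up, looking along -z (the intrinsics and any distortion apply to the point x, -y, -z); pixel columns grow to the right and rows downward; lengths in m; the calibration is good to about 2 mm. A picture is of the moment at which its call begins.
- close_job(): hands the job in; it is judged then, once.
The state is a dict: "time": time; "joint_positions": joint angles; "joint_vel": joint speeds; "joint_torque": joint torques, N m; "ee_pos": TCP position; "eef_rot": TCP orientation; "ft_force": force on the tool from outside, world axes, zero at the start; "torque": the same for the moment, N m; "width": finger opening in m; "grip_force": force on a finger pad.
Only numpy, scipy, OpenCV 4.12 (cv2) and the standard library are available. Lean on these libraries where they do the work, as an engineer would, in place of code of your own. Each camera call takes 0.05 s, during which the arm holds its last target. There are 200 camera calls.

## Working session

There is one attempt and no reset: what is moved stays moved. The work goes in short steps, Python scripts to look and compute and a tool call to move; the robot and the scene stay as the last step left them, time stands still between calls to the robot, and variables do not carry over. Pictures are saved under pics/ and viewed, at most 10 in all, crops included, and the job is handed in when it is done.

Besides the shell and the picture viewer there is one more tool, called after "Call:" as name([rows], argument=value, ...), one row to a line, values as JSON. step_arm: Moves the arm, as the interface text tells. Shifts and turns lie within -1 to 1; 1 stands for 25 mm of shift or 0.12 rad of turn. Its arguments: {"type":"object","properties":{"delta_pos":{"type":"array"},"turn":{"type":"array"},"grip":{"type":"number"},"newtons":{"type":"number"}},"required":["delta_pos","turn"]}

```bash
ls; mkdir -p pics
cat > h.py <<'E'
from bench import *
import numpy as np, cv2
def shot(n,f=None):
    c=camera(n)
    if f: cv2.imwrite('pics/'+f,c['image'][:,:,::-1])
    return c
def world(c):
    z=c['z_map']; v,u=np.indices(z.shape); K=c['mtx']
    p=np.stack([(u-K[0,2])/K[0,0]*z,-(v-K[1,2])/K[1,1]*z,-z],-1)
    T=np.linalg.inv(c['view']); return p@T[:3,:3].T+T[:3,3]
E
python3 - <<'E'
from h import *
print(read_state())
for n in('scene','top'):
    c=shot(n,n+'0.png'); print(c['mtx'],c['view'],(c['z_map']>0).mean())
E
```

```text
pics
{'time': 0.0, 'joint_positions': array([-1.3115906 ,  0.33289323, -0.06471307,  1.46095309,  0.0215761 ,
        1.3498948 , -0.08851689]), 'joint_vel': array([ 3.78773629e-04, -4.67850582e-06, -1.39208223e-04, -1.87409121e-05,
       -2.74111783e-04, -9.52126851e-04,  5.25048088e-04]), 'joint_torque': array([-1.39429052e-03, -6.23253465e+01,  2.39313970e-02, -3.89899457e+01,
       -6.14255969e-02,  3.98969161e-02,  1.47245332e-04]), 'ee_pos': array([0.17368772, 0.59997121, 0.221735  ]), 'eef_rot': array([ 1.40431385e-01,  9.90090146e-01, -7.22369256e-04, -8.23490085e-05]), 'ft_force': array([-0.37842929, -0.1884095 , -0.36072171]), 'torque': array([ 0.05532865, -0.06003632,  0.0024401 ]), 'grip_force': 0.0, 'width': 0.08719673818289911}
[[551.70178289   0.         318.50185182]
 [  0.         551.70178289 243.58238763]
 [  0.           0.           1.        ]] [[ 0.89614319 -0.44375969  0.00217218 -0.44499911]
 [ 0.18507611  0.37818879  0.90703918 -0.27822118]
 [-0.40332892 -0.81243497  0.42104062 -0.78454125]
 [ 0.          0.          0.          1.        ]] 0.9914420572916667
[[575.19796061   0.         324.88700353]
 [  0.         575.19796061 236.42301571]
 [  0.           0.           1.        ]] [[-0.01898447 -0.99960919 -0.02051954  0.23003906]
 [ 0.99416809 -0.02105226  0.10576676 -0.59817625]
 [-0.10615741 -0.01839194  0.99417923 -1.40053619]
 [ 0.          0.          0.          1.        ]] 0.9959993489583333
```

View pics/scene0.png

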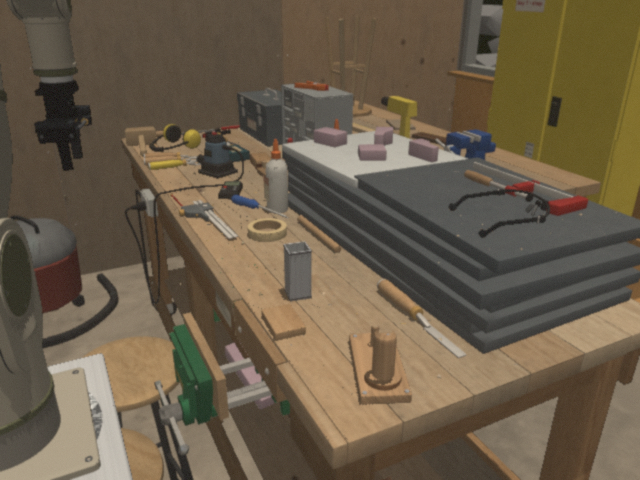

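View pics/top0.png

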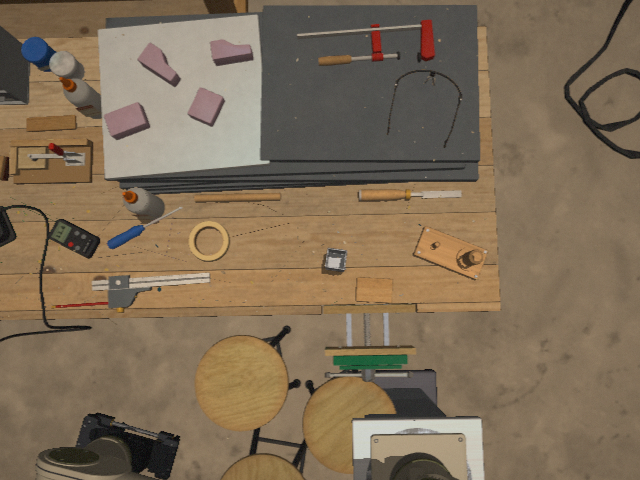

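The scene view shows the tin upright at (297,272) and the stand's thick peg at (384,355). In the top view the tin is at (336,260), the thick peg at (471,258), the tape at (209,241), the offcut at (374,290) and the chisel at (410,195).

Run:
```python
from h import *
def rect(P,m,lab):
    q=P[m]; 
    if len(q)<5: print(lab,len(q));return
    r=cv2.minAreaRect((q[:,:2]*1000).astype(np.float32)); print(lab,len(q),np.round(r[0],1),np.round(r[1],1),round(r[2],1),'zmed',np.median(q[:,2]).round(4))
for n,boxes in (('top',dict(tin=(315,240,360,280),stand=(405,220,500,285),tape=(180,212,240,268),off=(350,272,400,305),chis=(350,180,470,206))),
                ('scene',dict(tin=(275,235,320,305),stand=(340,320,415,405)))):
    c=shot(n); P=world(c)
    for k,(a,b,e,d) in boxes.items():
        m=np.zeros(P.shape[:2],bool); m[b:d,a:e]=1
        z=P[...,2]
        if k=='tin': rect(P,m&(z>.1)&(z<.12),n+' tin top'); rect(P,m&(z>.02),n+' tin all')
        elif k=='stand': rect(P,m&(z>.009)&(z<.022),n+' board'); rect(P,m&(z>.1),n+' peg'); rect(P,m&(z>.09),n+' peg>.09');rect(P,m&(z>.05)&(z<.09),n+' peg mid')
        else: rect(P,m&(z>.008),n+' '+k)
from scipy.spatial.transform import Rotation as R
print(R.from_quat(read_state()['eef_rot']).as_matrix().round(3))
c=shot('top'); cv2.imwrite('pics/crop.png',cv2.resize(c['image'][210:310,310:510,::-1],(800,400),interpolation=cv2.INTER_CUBIC))
```

```text
top tin top 105 [542. 193.] [47.3 47. ] 80.5 zmed 0.1086
top tin all 199 [516.7 180.5] [116.3  67.3] 20.6 zmed 0.1055
top board 1824 [ 571.6 -101. ] [170.7 110.1] 66.8 zmed 0.0166
top peg 112 [504.9  21.8] [ 32.4 355.2] 12.6 zmed 0.1055
top peg>.09 147 [490.   17.7] [ 33.4 355. ] 18.2 zmed 0.1041
top peg mid 71 [559.1 -99.7] [106.6  30.9] 58.7 zmed 0.0673
top tape 704 [565.1 368.3] [398.9 135.6] 75.8 zmed 0.0228
top off 868 [470.2 122. ] [135.8  60. ] 85.6 zmed 0.017
top chis 909 [658.8  91.1] [199.9 417.5] 38.7 zmed 0.0257
scene tin top 263 [541.6 189.8] [52.4 48.1] 80.8 zmed 0.1062
scene tin all 1282 [ 356. -262.] [1034.    55.5] 67.7 zmed 0.0763
scene board 2087 [557.9 -98.6] [173.   80.6] 67.0 zmed 0.0177
scene peg 175 [ 344.9 -437.1] [720.7  32. ] 56.7 zmed 0.1046
scene peg>.09 319 [ 345.8 -437.7] [720.6  35.4] 56.8 zmed 0.1009
scene peg mid 533 [ 550.  -103.5] [115.   35.1] 74.4 zmed 0.0687
[[-0.961  0.278 -0.   ]
 [ 0.278  0.961 -0.001]
 [-0.    -0.001 -1.   ]]
```

View pics/crop.png

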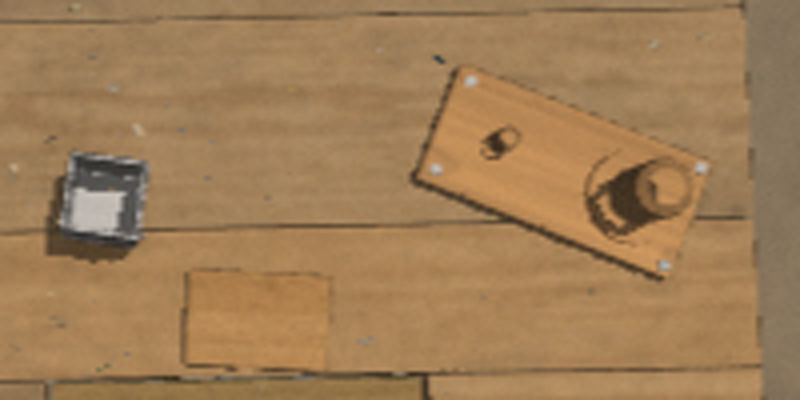

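The crop shows the tin's square rim at about (105,195), nearly square to the bench, the board turned by about 20° and the thick peg's top at (668,184). I'll tip the tin towards +y, where there is clear room, so I'm moving to its −y side with the fingers shut.

Call:
step_arm([
  [0.7, -1, 0],
  [0.7, -1, 0],
  [0.7, -1, 0],
  [0.7, -1, 0],
  [0.7, -1, 0],
  [0.7, -1, 0],
  [0.7, -1, 0],
  [0.7, -1, 0],
  [0.7, -1, 0],
  [0.7, -1, 0],
  [0.7, -1, 0],
  [0.7, -1, 0],
], turn=[-0.6, -0.6, -0.6, -0.6, -0.6, -0.6, -0.6, -0.6, -0.6, -0.6, -0.6, -0.6], grip=1, newtons=20)

```text
time: 1.45
ee_pos: [0.385, 0.2983, 0.2226]
eef_rot: [0.544, 0.839, 0.0, 0.0]
ft_force: [0.1, 0.2, 0.1]
width: 0.0022
grip_force: 0.0
```

Call:
step_arm([
  [0.7, -1, 0],
  [0.7, -1, 0],
  [0.7, -1, 0],
  [0.7, -1, 0],
  [0.7, -1, 0],
  [0.7, -1, 0],
  [0.7, -1, 0],
  [0.7, -1, 0],
  [0, 0, 0],
  [0, 0, 0],
], turn=[-0.6, -0.6, -0.6, -0.6, -0.6, -0.6, -0.6, -0.6, 0, 0])

```text
time: 2.45
ee_pos: [0.5239, 0.0991, 0.2224]
eef_rot: [0.759, 0.651, -0.0, -0.0]
ft_force: [0.6, 0.6, -0.0]
width: 0.0004
grip_force: 0.0
```

```bash
cat >> h.py <<'E'
from scipy.spatial.transform import Rotation as R
def st():
    s=read_state(); M=R.from_quat(s['eef_rot']).as_matrix()
    print('t',round(s['time'],2),'p',s['ee_pos'].round(4),'yaw_y',np.degrees(np.arctan2(M[1,1],M[0,1])).round(2),'F',s['ft_force'].round(1),'w',round(s['width'],4),'g',round(s['grip_force'],1))
    return s
def pix(c,p):
    q=c['view']@np.r_[p,1]; K=c['mtx']
    return [K[0,0]*q[0]/-q[2]+K[0,2],K[1,1]*-q[1]/-q[2]+K[1,2]]
def blob(P,m,maxonly=True):
    n,l,s,_=cv2.connectedComponentsWithStats(m.astype(np.uint8)); i=1+np.argmax(s[1:,4]); return P[l==i]
E
python3 - <<'E'
from h import *
st()
for n in ('scene','top'):
    c=shot(n,n+'1.png'); P=world(c); z=P[...,2]
    for lab,lo,hi,bx in (('tin',.1,.118,(.48,.6,.14,.25)),('pegtop',.1,.118,(.49,.6,-.19,-.09)),('peg shaft',.04,.095,(.49,.6,-.19,-.1)),('board',.013,.022,(.45,.68,-.21,.0)),('tape',.018,.03,(.4,.7,.38,.6)),('off',.01,.025,(.35,.53,.02,.18)),('tin side',.01,.1,(.48,.6,.14,.25))):
        m=(z>lo)&(z<hi)&(P[...,0]>bx[0])&(P[...,0]<bx[1])&(P[...,1]>bx[2])&(P[...,1]<bx[3])
        q=P[m]
        if len(q)<5: continue
        r=cv2.minAreaRect((q[:,:2]*1000).astype(np.float32)); print(n,lab,len(q),np.round(r[0],1),np.round(r[1],1),round(r[2],1),'mean',q.mean(0).round(4),'zmax',np.percentile(q[:,2],95).round(4))
E
```

```text
t 2.45 p [0.5239 0.0991 0.2224] yaw_y -8.8 F [ 0.6  0.6 -0. ] w 0.0004 g 0.0
scene tin 259 [541.1 189.9] [52.6 47.4] 82.9 mean [0.5409 0.1878 0.1059] zmax 0.1101
scene pegtop 146 [ 536.8 -145.9] [21.5 32.3] 60.8 mean [ 0.5355 -0.1475  0.1042] zmax 0.1077
scene peg shaft 675 [ 534.8 -148.3] [20.5 35.8] 55.3 mean [ 0.533  -0.1509  0.0679] zmax 0.0919
scene board 1961 [558.2 -99. ] [174.   80.8] 66.9 mean [ 0.5431 -0.1158  0.0177] zmax 0.0198
scene tape 363 [607.4 480.3] [104.3 159.3] 16.5 mean [0.5978 0.5064 0.0228] zmax 0.0255
scene off 993 [473.8 115.3] [144.9  76.7] 72.7 mean [0.4687 0.0939 0.0172] zmax 0.0197
scene tin side 1126 [541.9 189.7] [54.5 48.1] 79.7 mean [0.5356 0.1758 0.0584] zmax 0.097
top tin 107 [542. 193.] [47.3 47.1] 80.7 mean [0.5425 0.1925 0.108 ] zmax 0.1133
top pegtop 82 [ 540.3 -135.6] [31.6 29.9] 32.0 mean [ 0.5395 -0.134   0.104 ] zmax 0.1086
top peg shaft 75 [ 538.5 -127.8] [35.3 17.8] 13.0 mean [ 0.5374 -0.1238  0.0681] zmax 0.0912
top board 1278 [557.7 -96.5] [167.2  80.2] 66.9 mean [ 0.5554 -0.1067  0.017 ] zmax 0.0208
top tape 598 [599.7 513.7] [100.  100.2] 8.5 mean [0.5999 0.5135 0.0234] zmax 0.028
top off 99 [488.5 144.4] [81.4 38.3] 26.1 mean [0.4796 0.1383 0.0169] zmax 0.0224
top tin side 109 [528.5 184.6] [114.4  69.1] 14.2 mean [0.5394 0.1887 0.0506] zmax 0.0935
```

Call:
step_arm([
  [0.1, 0, -0.8],
  [0, 0, -0.8],
  [0, 0, -0.8],
  [0, 0, -0.8],
  [0, 0, -0.8],
  [0, 0, -0.8],
  [0, 0, -0.7],
  [0.16, 1, 0],
  [0.12, 0.7, 0],
  [0.06, 0.4, 0],
  [0, 0, 0],
], turn=[0, 0, 0, 0, 0, 0, 0, 0, 0, 0, 0])

```text
time: 3.65
ee_pos: [0.5348, 0.1551, 0.0854]
eef_rot: [0.757, 0.653, 0.0, -0.0]
ft_force: [-0.3, -0.2, -0.1]
width: 0.0004
grip_force: 0.0
```

Call:
step_arm([
  [0.05, 0.3, 0],
  [0.05, 0.3, 0],
  [0.05, 0.3, 0],
  [0.05, 0.3, 0],
  [0.05, 0.3, 0],
  [0.05, 0.3, 0],
  [0.05, 0.3, 0],
], turn=[0, 0, 0, 0, 0, 0, 0])

```text
time: 4.35
ee_pos: [0.5436, 0.2061, 0.085]
eef_rot: [0.758, 0.652, 0.0, -0.0]
ft_force: [0.4, -0.3, 0.4]
width: 0.0005
grip_force: 0.0
```

Run:
```python
from h import *
st()
c=shot('scene'); cv2.imwrite('pics/s2.png',cv2.resize(c['image'][180:330,200:400,::-1],(800,600)))
```

```text
t 4.35 p [0.5436 0.2061 0.085 ] yaw_y -8.64 F [ 0.4 -0.3  0.4] w 0.0005 g 0.0
```

View pics/s2.png

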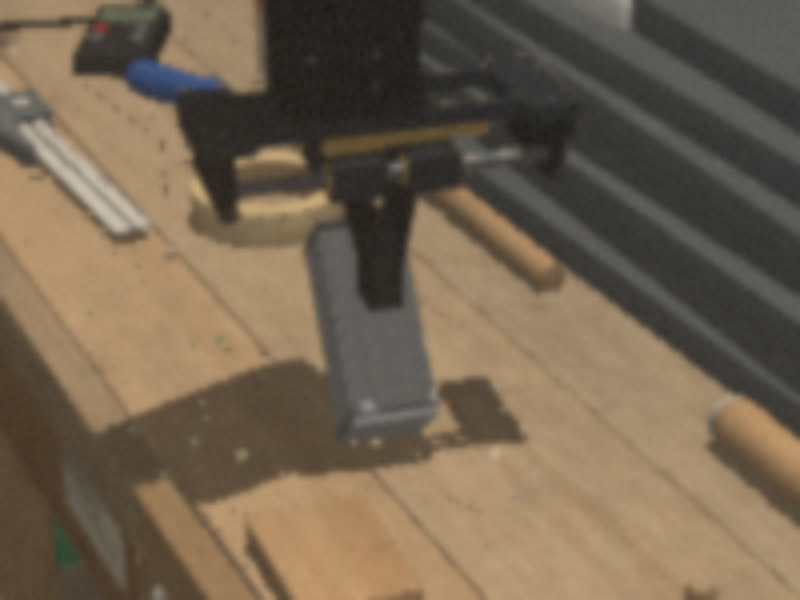

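The tin leans away from the fingers, with its bottom edge at about (390,415) in the crop. It's tipping squarely, so I'll keep pushing.

Call:
step_arm([
  [0.05, 0.3, 0],
  [0.05, 0.3, 0],
  [0.05, 0.3, 0],
  [0, 0, 0],
  [0, 0, 0],
  [0, 0, 0],
  [0, 0, 0],
  [-0.2, -1, 0.5],
  [-0.2, -1, 1],
  [-0.2, -1, 1],
  [0, -1, 1],
  [0, 0, 0],
], turn=[0, 0, 0, 0, 0, 0, 0, 0, 0, 0, 0, 0])

```text
time: 5.6
ee_pos: [0.5343, 0.1239, 0.1763]
eef_rot: [0.76, 0.65, 0.003, 0.001]
ft_force: [-0.3, 0.9, 0.8]
width: 0.0005
grip_force: 0.0
```

Call:
step_arm([
  [-0.5, -1, 0],
  [-0.5, -1, 0],
  [0, 0, 0],
], turn=[0, 0, 0], grip=0)

```text
time: 5.9
ee_pos: [0.5062, 0.0748, 0.1722]
eef_rot: [0.76, 0.65, -0.0, -0.0]
ft_force: [1.5, 0.3, -0.1]
width: 0.0167
grip_force: 0.0
```

```bash
cat >> h.py <<'E'
def find(c,lab,lo,hi,bx):
    P=world(c); z=P[...,2]
    m=(z>lo)&(z<hi)&(P[...,0]>bx[0])&(P[...,0]<bx[1])&(P[...,1]>bx[2])&(P[...,1]<bx[3])
    q=P[m]
    if len(q)<5: print(lab,'none'); return
    r=cv2.minAreaRect((q[:,:2]*1000).astype(np.float32)); print(lab,len(q),np.round(r[0],1),np.round(r[1],1),round(r[2],1),'mean',q.mean(0).round(4),'zmax',np.percentile(q[:,2],95).round(4))
E
python3 - <<'E'
from h import *
st()
a=shot('scene'); b=shot('top')
for n,c in (('scene',a),('top',b)):
    find(c,n+' tin',.035,.06,(.48,.64,.15,.4)); find(c,n+' tape',.018,.03,(.5,.7,.45,.58))
    print(pix(c,[.55,.27,.046]))
u,v=map(int,pix(a,[.55,.27,.03])); i1=cv2.resize(a['image'][v-45:v+45,u-60:u+60,::-1],(640,480))
cv2.imwrite('pics/s3.png',i1)
E
```

```text
t 5.9 p [0.5062 0.0748 0.1722] yaw_y -8.88 F [ 1.5  0.3 -0.1] w 0.0167 g 0.0
scene tin 612 [553.4 266.4] [115.9  46.5] 80.8 mean [0.5506 0.2588 0.0446] zmax 0.0473
scene tape 352 [598.2 509.6] [106.4  99.1] 25.4 mean [0.5974 0.5051 0.0229] zmax 0.0255
[np.float64(285.6495122513796), np.float64(258.4887537041713)]
top tin 829 [554.4 270.5] [110.1  46.2] 80.8 mean [0.5542 0.2707 0.0449] zmax 0.0496
top tape 592 [587.2 528. ] [100.4 137.4] 43.0 mean [0.5994 0.5138 0.0235] zmax 0.0278
[np.float64(304.10397130403396), np.float64(257.59617503074776)]
```

View pics/s3.png

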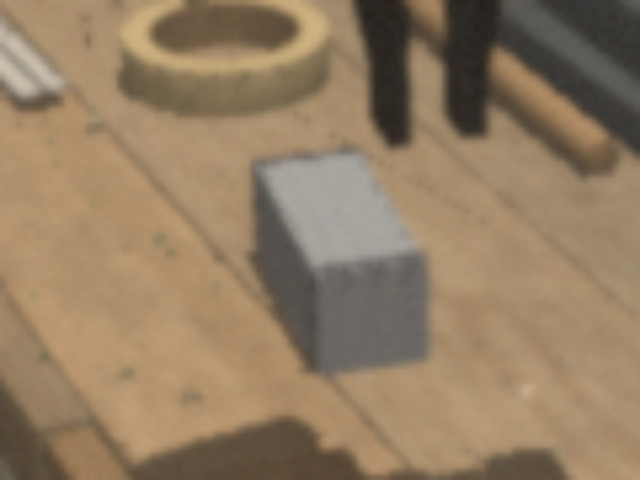

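The tin lies flat in the crop, with its closed bottom facing the camera at (370,310) and the tape undisturbed. Now I'll move above its bottom end, opening the gripper.

Call:
step_arm([
  [0.23, 0.87, 0],
  [0.23, 0.87, 0],
  [0.23, 0.87, 0],
  [0.23, 0.87, 0],
  [0.23, 0.87, -0.5],
  [0.23, 0.87, -0.5],
  [0.23, 0.87, -0.5],
  [0, 0, -0.5],
  [0, 0, 0],
  [0, 0, 0],
], turn=[-0.05, 0, 0, 0, 0, 0, 0, 0, 0, 0], grip=0)

```text
time: 7.0
ee_pos: [0.5476, 0.2296, 0.1225]
eef_rot: [0.761, 0.649, -0.0, 0.0]
ft_force: [1.0, -0.1, 0.2]
width: 0.0868
grip_force: 0.0
```

Run:
```python
from h import *
st()
```

```text
t 7.0 p [0.5476 0.2296 0.1225] yaw_y -9.04 F [ 1.  -0.1  0.2] w 0.0868 g 0.0
```

Call:
step_arm([
  [0, -0.08, -0.8],
  [0, 0, -0.8],
  [0, 0, -0.8],
  [0, 0, -0.8],
  [0, 0, -0.8],
  [0, 0, -0.4],
  [0, 0, -0.2],
  [0, 0, 0],
  [0, 0, 0],
], turn=[0, 0, 0, 0, 0, 0, 0, 0, 0])

```text
time: 7.9
ee_pos: [0.5482, 0.2283, 0.0086]
eef_rot: [0.76, 0.649, 0.001, 0.0]
ft_force: [0.2, 0.1, 1.1]
width: 0.0869
grip_force: 0.0
```

Call:
step_arm([
  [0, 0, 0],
  [0, 0, 0],
  [0, 0, 0],
  [0, 0, 0],
  [0, 0, 0],
  [0, 0, 0],
  [0, 0, 0],
  [0, 0, 0],
], turn=[0, 0, 0, 0, 0, 0, 0, 0], grip=1, newtons=5)

```text
time: 8.7
ee_pos: [0.5476, 0.2281, 0.0076]
eef_rot: [0.76, 0.649, 0.0, 0.0]
ft_force: [0.7, -0.3, 0.2]
width: 0.0464
grip_force: 5.0
```

Call:
step_arm([
  [0.03, 0.18, 0.49],
  [0.03, 0.18, 0.49],
  [0.05, 0.3, 0.42],
  [0.05, 0.3, 0.42],
  [0.065, 0.4, 0.33],
  [0.065, 0.4, 0.33],
  [0.075, 0.47, 0.21],
  [0.075, 0.47, 0.21],
  [0.08, 0.51, 0.1],
  [0.08, 0.51, 0.1],
  [0.08, 0.51, 0],
  [0.08, 0.51, 0],
], turn=[0, 0, 0, 0, 0, 0, 0, 0, 0, 0, 0, 0])

```text
time: 9.9
ee_pos: [0.5665, 0.3477, 0.0847]
eef_rot: [0.76, 0.65, -0.0, -0.0]
ft_force: [0.8, 0.3, -1.6]
width: 0.0457
grip_force: 5.0
```

Call:
step_arm([
  [0, 0, 0],
  [0, 0, 0],
], turn=[0, 0])

```text
time: 10.1
ee_pos: [0.5664, 0.3464, 0.0846]
eef_rot: [0.76, 0.65, -0.0, 0.0]
ft_force: [-1.0, -0.2, -1.8]
width: 0.0461
grip_force: 5.0
```

Run:
```python
from h import *
s=st()
c=shot('scene'); u,v=map(int,pix(c,s['ee_pos']))
cv2.imwrite('pics/s4.png',cv2.resize(c['image'][v-60:v+60,u-80:u+80,::-1],(640,480)))
```

```text
t 10.1 p [0.5664 0.3464 0.0846] yaw_y -8.98 F [-1.  -0.2 -1.8] w 0.0461 g 5.0
```

View pics/s4.png

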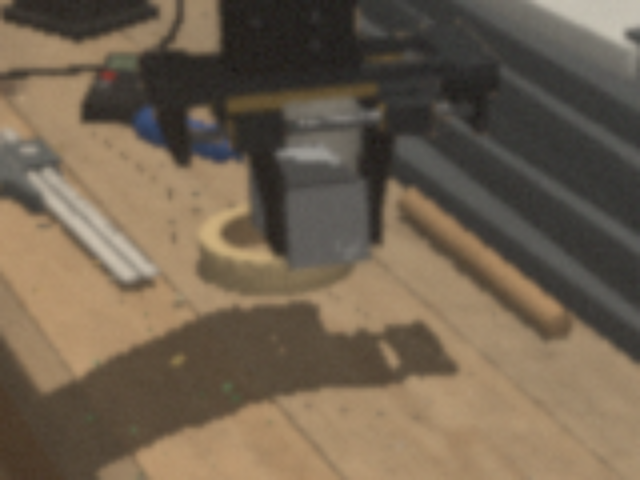

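The tin is held but still horizontal, with its bottom face at (330,220), so the pads hold it too firmly. I'll move back from the tape, raise a little and loosen to 3 N so that it swings mouth-down.

Call:
step_arm([
  [-0.08, -0.5, 0.5],
  [-0.08, -0.5, 0.5],
  [-0.08, -0.5, 0],
  [-0.08, -0.5, 0],
  [-0.08, -0.5, 0],
  [-0.08, -0.5, 0],
  [-0.08, -0.5, 0],
  [-0.08, -0.5, 0],
  [0, 0, 0],
], turn=[0, 0, 0, 0, 0, 0, 0, 0, 0])

```text
time: 11.05
ee_pos: [0.5507, 0.2441, 0.1101]
eef_rot: [0.761, 0.649, -0.0, 0.0]
ft_force: [-0.3, -0.0, -1.3]
width: 0.0461
grip_force: 5.0
```

Call:
step_arm([
  [0, 0, 0],
  [0, 0, 0],
  [0, 0, 0],
  [0, 0, 0],
  [0, 0, 0],
  [0, 0, 0],
], turn=[0, 0, 0, 0, 0, 0], newtons=3)

```text
time: 11.65
ee_pos: [0.5505, 0.2468, 0.11]
eef_rot: [0.76, 0.65, 0.0, 0.0]
ft_force: [0.3, -0.5, -2.4]
width: 0.0457
grip_force: 3.0
```

```bash
cat >> h.py <<'E'
def tinz(s):
    # tin surface points near the tool, below the grasp
    c=camera('scene'); P=world(c).reshape(-1,3); p=s['ee_pos']; C=c['image'].reshape(-1,3).astype(int)
    d=P-p; u=d[:,0]*.156+d[:,1]*.988; w=d[:,0]*.988-d[:,1]*.156
    m=(abs(w)<.022)&(abs(u)<.13)&(P[:,2]>.006)&(P[:,2]<p[2]+.05)&(C.min(1)>60)&(C.max(1)-C.min(1)<40)
    print('n',m.sum()); 
    for lo in np.arange(-.06,.13,.02):
        k=m&(u>lo)&(u<lo+.02)
        if k.sum()>3: print('u %.2f n %d z %.3f..%.3f'%(lo,k.sum(),P[k,2].min(),P[k,2].max()))
E
python3 - <<'E'
from h import *
s=st(); tinz(s)
E
```

```text
t 11.65 p [0.5505 0.2468 0.11  ] yaw_y -8.98 F [ 0.3 -0.5 -2.4] w 0.0457 g 3.0
n 1127
u -0.04 n 996 z 0.022..0.133
u -0.02 n 64 z 0.111..0.132
u 0.00 n 58 z 0.126..0.131
u 0.02 n 9 z 0.126..0.128
```

Run:
```python
from h import *
s=st()
c=shot('scene'); u,v=map(int,pix(c,s['ee_pos']))
cv2.imwrite('pics/s5.png',cv2.resize(c['image'][v-50:v+70,u-80:u+80,::-1],(640,480)))
```

```text
t 11.7 p [0.5505 0.2468 0.1101] yaw_y -8.99 F [ 0.1  0.3 -1.8] w 0.0457 g 3.0
```

View pics/s5.png

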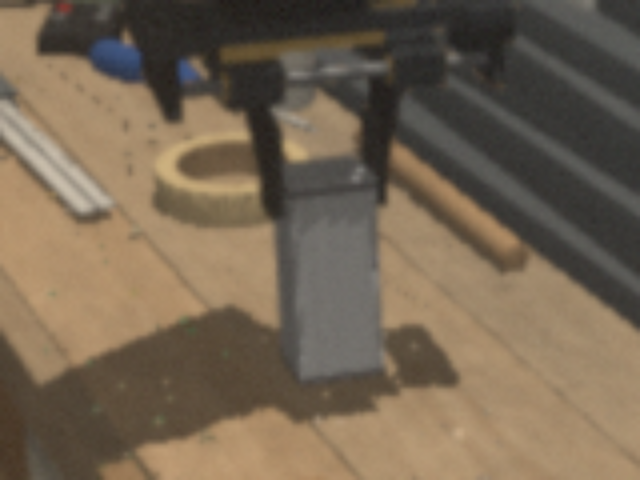

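The tin now hangs mouth-down, with its closed bottom at (330,175) and its rim at (340,375). I'll set it on the bench to square it, then regrip it lower and firmer.

Call:
step_arm([
  [0, 0, -0.3],
  [0, 0, -0.2],
  [0, 0, -0.2],
  [0, 0, -0.1],
  [0, 0, -0.1],
  [0, 0, -0.1],
  [0, 0, 0],
  [0, 0, 0],
], turn=[0, 0, 0, 0, 0, 0, 0, 0])

```text
time: 12.55
ee_pos: [0.5505, 0.2466, 0.0849]
eef_rot: [0.76, 0.649, -0.0, 0.0]
ft_force: [-1.6, -0.7, -0.1]
width: 0.0459
grip_force: 3.0
```

Run:
```python
from h import *
s=st(); tinz(s)
```

```text
t 12.55 p [0.5505 0.2466 0.0849] yaw_y -8.99 F [-1.6 -0.7 -0.1] w 0.0459 g 3.0
n 1105
u -0.04 n 977 z 0.006..0.114
u -0.02 n 69 z 0.108..0.114
u 0.00 n 54 z 0.109..0.112
u 0.02 n 5 z 0.108..0.109
```

Call:
step_arm([
  [0, 0, 0],
  [0, 0, 0],
  [0, 0, 0],
  [0, 0, 0],
  [0, 0, 0],
  [0, 0, 0],
], turn=[0, 0, 0, 0, 0, 0], grip=0)

```text
time: 13.2
ee_pos: [0.5505, 0.2467, 0.0851]
eef_rot: [0.76, 0.649, 0.0, 0.0]
ft_force: [-0.2, -0.4, -0.4]
width: 0.0838
grip_force: 0.0
```

Run:
```python
from h import *
s=st(); tinz(s)
c=camera('scene'); P=world(c); C=c['image'].astype(int)
m=(C.min(2)>60)&(C.max(2)-C.min(2)<40)&(P[...,2]>.02)&(P[...,2]<.1)&(abs(P[...,0]-.55)<.04)&(abs(P[...,1]-.235)<.05)
m=cv2.erode(m.astype(np.uint8),np.ones((3,3)))>0
q=P[m]; r=cv2.minAreaRect((q[:,:2]*1000).astype(np.float32)); print(r)
# front face plane fit
A=np.c_[q[:,[0,2]],np.ones(len(q))]; k=np.ones(len(q),bool)
for _ in range(5):
    f=np.linalg.lstsq(A[k],q[k,1],rcond=None)[0]; k=abs(A@f-q[:,1])<.003
print('face y=',f,k.sum(),'yaw',np.degrees(np.arctan(f[0])),'x range',np.percentile(q[k,0],[1,99]))
```

```text
t 13.2 p [0.5505 0.2467 0.0851] yaw_y -8.99 F [-0.2 -0.4 -0.4] w 0.0838 g 0.0
n 1097
u -0.04 n 964 z 0.006..0.112
u -0.02 n 86 z 0.108..0.112
u 0.00 n 46 z 0.108..0.112
((535.6134643554688, 220.00619506835938), (32.64308547973633, 57.236751556396484), 42.897918701171875)
face y= [-0.16300983 -0.02045108  0.30224987] 560 yaw -9.258343358112088 x range [0.52165428 0.56431335]
```

Call:
step_arm([
  [-0.07, -0.44, 0],
  [0, 0, -0.4],
  [0, 0, -0.4],
  [0, 0, 0],
], turn=[0, 0, 0, 0])

```text
time: 13.7
ee_pos: [0.5476, 0.2352, 0.063]
eef_rot: [0.76, 0.649, -0.001, -0.0]
ft_force: [-0.4, -0.0, -0.6]
width: 0.0871
grip_force: 0.0
```

Call:
step_arm([
  [0, 0, 0],
  [0, 0, 0],
  [0, 0, 0],
  [0, 0, 0],
  [0, 0, 0],
  [0, 0, 0],
], turn=[0, 0, 0, 0, 0, 0], grip=1, newtons=20)

```text
time: 14.3
ee_pos: [0.5488, 0.2357, 0.0652]
eef_rot: [0.76, 0.65, 0.0, 0.0]
ft_force: [0.2, -0.4, -0.1]
width: 0.0468
grip_force: 0.0
```

Call:
step_arm([
  [0, 0, 0.5],
  [0, 0, 1],
  [0, 0, 1],
  [0, 0, 1],
  [0, 0, 1],
  [0, -0.5, 1],
  [0, -1, 0.5],
  [0, -1, 0],
  [0, -1, 0],
  [0, -1, 0],
  [0, -1, 0],
  [0, -1, 0],
], turn=[0, 0, 0, 0, 0, 0, 0, 0, 0, 0, 0, 0])

```text
time: 15.5
ee_pos: [0.5486, 0.0719, 0.2159]
eef_rot: [0.76, 0.649, 0.0, 0.0]
ft_force: [0.3, -0.1, -1.9]
width: 0.0459
grip_force: 20.0
```

```bash
cat >> h.py <<'E'
def face(s):
    # tin: fit the -y face; returns face plane, tilt, centre
    c=camera('scene'); P=world(c).reshape(-1,3); p=s['ee_pos']; C=c['image'].reshape(-1,3).astype(int)
    m=(C.min(1)>50)&(C.max(1)-C.min(1)<45)&(P[:,2]>p[2]-.06)&(P[:,2]<p[2]+.03)&(abs(P[:,0]-p[0])<.04)&(abs(P[:,1]-p[1]+.02)<.025)
    q=P[m]; A=np.c_[q[:,[0,2]]-p[[0,2]],np.ones(len(q))]; k=np.ones(len(q),bool)
    for _ in range(6):
        f=np.linalg.lstsq(A[k],q[k,1]-p[1],rcond=None)[0]; k=abs(A@f-q[:,1]+p[1])<.003
    print('face n',k.sum(),'yaw',np.degrees(np.arctan(f[0])).round(2),'tilt deg',np.degrees(np.arctan(f[1])).round(2),'y off',f[2].round(4),'dx range',(np.percentile(q[k,0],[1,99])-p[0]).round(4),'z',np.percentile(q[k,2],[1,99]).round(3))
def pegs(c):
    P=world(c); return P
E
python3 - <<'E'
from h import *
s=st(); face(s)
for n in ('scene','top'):
    c=shot(n,n+'6.png')
    find(c,n+' board',.013,.022,(.45,.68,-.21,.0)); find(c,n+' peg',.098,.112,(.5,.58,-.17,-.1)); find(c,n+' collar',.024,.032,(.5,.58,-.185,-.09))
    if n=='top': find(c,'tinbottom',s['ee_pos'][2]+.03,s['ee_pos'][2]+.06,(s['ee_pos'][0]-.05,s['ee_pos'][0]+.05,s['ee_pos'][1]-.05,s['ee_pos'][1]+.05))
E
```

```text
t 15.5 p [0.5486 0.0719 0.2159] yaw_y -9.01 F [ 0.3 -0.1 -1.9] w 0.0459 g 20.0
face n 1160 yaw -9.06 tilt deg 0.14 y off -0.0233 dx range [-0.0266  0.0178] z [0.157 0.245]
scene board 1948 [557.7 -99.5] [171.7  80.7] 67.0 mean [ 0.543  -0.1156  0.0177] zmax 0.0198
scene peg 180 [ 536.9 -145.8] [23.9 33.8] 55.3 mean [ 0.5353 -0.1479  0.1032] zmax 0.1076
scene collar 121 [ 530.6 -156.1] [28.6 58.2] 58.0 mean [ 0.5293 -0.1565  0.0273] zmax 0.0311
top board 574 [ 543.3 -129.9] [94.6 80.2] 67.0 mean [ 0.5443 -0.1391  0.017 ] zmax 0.0209
top peg 95 [ 539.7 -136.3] [33.5 32.5] 58.1 mean [ 0.539  -0.1346  0.1031] zmax 0.1084
top collar 17 [ 540.4 -134.4] [77.5 52.8] 71.6 mean [ 0.5385 -0.1315  0.0262] zmax 0.0302
tinbottom none
```

Run:
```python
from h import *
from scipy.optimize import least_squares
for n in ('scene','top'):
  for rep in range(2):
    c=camera(n); P=world(c).reshape(-1,3)
    for lab,lo,hi,r in (('shaft',.035,.094,.018),('collar',.0195,.0265,.03)):
        m=(P[:,2]>lo)&(P[:,2]<hi)&(np.hypot(P[:,0]-.540,P[:,1]+.140)<.035 if lab=='collar' else np.hypot(P[:,0]-.540,P[:,1]+.140)<.026)
        q=P[m,:2]
        if len(q)<20: print(n,lab,len(q)); continue
        f=least_squares(lambda a:np.hypot(*(q-a).T)-r,[.54,-.14],loss='soft_l1',f_scale=.001)
        print(n,lab,len(q),f.x.round(4),'med res',np.median(abs(f.fun)).round(4))
    top=P[(P[:,2]>.1055)&(P[:,2]<.112)&(np.hypot(P[:,0]-.540,P[:,1]+.140)<.03)]
    print(n,'top',len(top),((top[:,:2].min(0)+top[:,:2].max(0))/2).round(4),top[:,:2].mean(0).round(4))
```

```text
scene shaft 723 [ 0.541  -0.1391] med res 0.0006
scene collar 157 [ 0.5411 -0.1392] med res 0.0007
scene top 46 [ 0.5397 -0.1411] [ 0.5357 -0.1453]
scene shaft 725 [ 0.5411 -0.1392] med res 0.0006
scene collar 151 [ 0.5412 -0.1393] med res 0.0008
scene top 39 [ 0.5403 -0.1416] [ 0.5352 -0.1452]
top shaft 90 [ 0.5409 -0.1373] med res 0.0005
top collar 77 [ 0.5402 -0.1387] med res 0.0031
top top 20 [ 0.5424 -0.136 ] [ 0.543  -0.1332]
top shaft 86 [ 0.5408 -0.1374] med res 0.0003
top collar 74 [ 0.5407 -0.1389] med res 0.0029
top top 30 [ 0.5413 -0.1356] [ 0.5393 -0.133 ]
```

Call:
step_arm([
  [-0.03, -0.94, 0],
  [-0.03, -0.94, 0],
  [-0.03, -0.94, 0],
  [-0.03, -0.94, 0],
  [-0.03, -0.94, 0],
  [-0.03, -0.94, 0],
  [-0.03, -0.94, 0],
  [-0.03, -0.94, 0],
  [-0.03, -0.92, 0],
  [0, 0, 0],
  [0, 0, 0],
  [0, 0, 0],
], turn=[0, 0, 0, 0, 0, 0, 0, 0, 0, 0, 0, 0])

```text
time: 17.05
ee_pos: [0.5424, -0.1363, 0.215]
eef_rot: [0.76, 0.65, 0.0, -0.0]
ft_force: [0.5, 1.1, -2.6]
width: 0.046
grip_force: 20.0
```

Run:
```python
from h import *
s=st(); face(s)
```

```text
t 17.05 p [ 0.5424 -0.1363  0.215 ] yaw_y -8.88 F [ 0.5  1.1 -2.6] w 0.046 g 20.0
face n 1639 yaw -8.9 tilt deg -0.11 y off -0.0234 dx range [-0.0267  0.0183] z [0.156 0.244]
```

Call:
step_arm([
  [-0.05, -0.1, 0],
  [0, 0, -0.5],
  [0, 0, -0.5],
  [0, 0, -0.4],
  [0, 0, -0.2],
  [0, 0, -0.2],
  [0, 0, -0.2],
  [0, 0, -0.2],
  [0, 0, -0.2],
  [0, 0, -0.2],
  [0, 0, 0],
], turn=[0, 0, 0, 0, 0, 0, 0, 0, 0, 0, 0])

```text
time: 18.2
ee_pos: [0.5405, -0.1403, 0.1494]
eef_rot: [0.76, 0.649, -0.0, -0.0]
ft_force: [0.3, 0.5, -1.7]
width: 0.0455
grip_force: 20.0
```

Run:
```python
from h import *
s=st(); print(s['torque']); face(s)
```

```text
t 18.2 p [ 0.5405 -0.1403  0.1494] yaw_y -8.99 F [ 0.3  0.5 -1.7] w 0.0455 g 20.0
[-0.10001864  0.02962232 -0.01679737]
face n 1488 yaw -8.94 tilt deg -0.07 y off -0.0234 dx range [-0.0268  0.0182] z [0.09  0.178]
```

Rim is about 24 mm down the peg with no contact force, so I'll continue down.

Call:
step_arm([
  [0, 0.03, -0.2],
  [0, 0, -0.2],
  [0, 0, -0.2],
  [0, 0, -0.2],
  [0, 0, -0.2],
  [0, 0, -0.2],
  [0, 0, -0.2],
  [0, 0, -0.2],
  [0, 0, -0.2],
  [0, 0, -0.2],
  [0, 0, 0],
], turn=[0, 0, 0, 0, 0, 0, 0, 0, 0, 0, 0])

```text
time: 19.35
ee_pos: [0.5403, -0.1395, 0.0993]
eef_rot: [0.76, 0.649, -0.0, -0.0]
ft_force: [0.6, -0.6, -0.9]
width: 0.0459
grip_force: 20.0
```

Call:
step_arm([
  [0, 0, -0.1],
  [0, 0, -0.1],
  [0, 0, 0],
], turn=[0, 0, 0])

```text
time: 19.65
ee_pos: [0.5407, -0.1396, 0.0948]
eef_rot: [0.76, 0.65, -0.0, -0.0]
ft_force: [0.2, 0.1, -1.0]
width: 0.0461
grip_force: 20.0
```

Call:
step_arm([
  [0, 0, -0.04],
  [0, 0, -0.04],
  [0, 0, 0],
], turn=[0, 0, 0])

```text
time: 19.95
ee_pos: [0.5409, -0.1396, 0.0933]
eef_rot: [0.76, 0.649, 0.0, 0.0]
ft_force: [-1.1, -0.2, 0.5]
width: 0.0456
grip_force: 20.0
```

Call:
step_arm([
  [0, 0, -0.03],
  [0, 0, 0],
], turn=[0, 0])

```text
time: 20.15
ee_pos: [0.541, -0.1396, 0.0932]
eef_rot: [0.76, 0.649, 0.0, -0.0]
ft_force: [-4.3, 1.0, 10.6]
width: 0.0456
grip_force: 20.0
```

The rim is on the collar: 10.6 N upward at the predicted height. I'll release and withdraw.

Call:
step_arm([
  [0, 0, 0.02],
  [0, 0, 0],
  [0, 0, 0],
  [0, 0, 0],
  [0, 0, 0],
  [0, 0, 0],
  [0, 0, 0],
], turn=[0, 0, 0, 0, 0, 0, 0], grip=0)

```text
time: 20.85
ee_pos: [0.5408, -0.1396, 0.0928]
eef_rot: [0.76, 0.649, 0.0, 0.0]
ft_force: [0.0, 0.3, -0.5]
width: 0.0858
grip_force: 0.0
```

Call:
step_arm([
  [0, 0, 0.3],
  [0, 0, 0.6],
  [0, 0, 1],
  [0, 0, 1],
  [0, 0, 1],
  [0, 0, 1],
  [0, 0, 0.5],
  [-0.5, 1, 0],
  [-0.5, 1, 0],
  [-0.5, 1, 0],
  [-0.5, 1, 0],
  [0, 0, 0],
], turn=[0, 0, 0, 0, 0, 0, 0, 0, 0, 0, 0, 0])

```text
time: 22.05
ee_pos: [0.4898, -0.0363, 0.2281]
eef_rot: [0.759, 0.651, 0.0, -0.001]
ft_force: [0.4, -0.5, -0.2]
width: 0.0872
grip_force: 0.0
```

Run:
```python
from h import *
s=st()
s['ee_pos']=np.array([.541,-.1396,.093]); face(s)
for n in ('scene','top'):
    c=camera(n); find(c,n+' tintop',.125,.145,(.5,.58,-.19,-.09))
    if n=='scene': u,v=map(int,pix(c,[.541,-.14,.07])); cv2.imwrite('pics/s7.png',cv2.resize(c['image'][v-75:v+75,u-140:u+60,::-1],(640,480)))
find(c,'tape',.018,.03,(.5,.7,.45,.58))
```

```text
t 22.05 p [ 0.4898 -0.0363  0.2281] yaw_y -8.73 F [ 0.4 -0.5 -0.2] w 0.0872 g 0.0
face n 1368 yaw -9.15 tilt deg -0.1 y off -0.0234 dx range [-0.0267  0.0181] z [0.034 0.122]
scene tintop 794 [ 540.1 -141.1] [50.5 48. ] 81.4 mean [ 0.5369 -0.1457  0.1356] zmax 0.139
top tintop none
tape 586 [599.9 513.1] [100.1  99.4] 23.0 mean [0.5996 0.5137 0.0235] zmax 0.0281
```

View pics/s7.png

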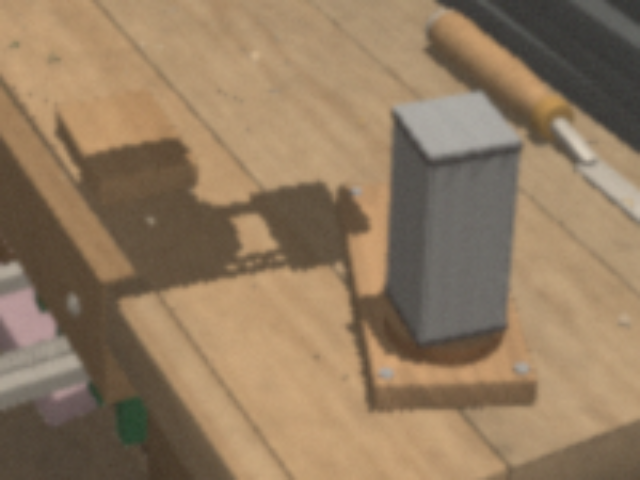

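The picture shows the tin upright, mouth down, with its rim on the collar at (450,335). The offcut at (125,150) and the chisel at (530,100) are undisturbed.

```bash
python3 -c "
from bench import *
print(close_job())"
```

```text
the job is handed in; nothing more can be done
None
```

The tin was tipped onto its side, picked up, turned mouth down and lowered onto the thick peg until its rim sat on the collar; it stands upright there, and the tape, offcut and chisel look undisturbed (job handed in after about 22 s of robot time; no verdict was shown).

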